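# Press a ham mould with the spoked screw press

### The arm

A 6-joint arm with a two-finger parallel gripper is mounted at the origin on the work surface. World frame = base frame: x ahead of the robot, y to its left, z up, the work surface at z = 0. Lengths are in m, angles in rad, forces in N, time in s.
With the tool pointing down it reaches from about 0.25 to 0.775 m from the base axis. Payload 8.9 kg.
Tool frame: the origin (TCP) lies on the centre line of the jaws, within the pads' length; the fingertips stand 17 mm ahead of it and the grasp point (between the pads) lies 2 mm behind it; z points along the fingers, y is the line along which they close (so a half turn about z gives the same grasp; the last joint's range is limited). The gripper opens to 85 mm and grips with 20 to 120 N. Pads are 22 mm wide; open, the fingers measure 114 mm over their backs; the gripper's body (76 mm by 85 mm) begins 54 mm behind the grasp point. The pads swing forward as they close: fully open they stand 13 mm farther back than shut.
Start: joints at [-1.27, 0.291, -0.153, 1.127, 0, 1.431], TCP at [0.224, -0.475, 0.248] pointing down, gripper open.
Joint ranges: [-2.52, 2.52], [-0.91, 1.74], [-1.3, 1.37], [-1.96, 2.02], [-1.52, 1.47], [-3.14, 3.14]. Speed limits (rad/s): [2.22, 2.22, 2.79, 3.14, 3.14, 3.14].

### API

Orientations are given as a 3x3 rotation matrix whose columns are the frame's x, y, z axes.
In Python, from bench import get_obs, grab_frame, manip, boxes_of gives the robot as it stands. The module is installed in compiled form; this text tells all that it offers.
- The arm moves only by the tool send_rows, never from a script. Its argument "series" is a list that holds one entry, the list of rows, each a list of 7 numbers: the turn, a rotation vector about the world's x, y, z as a fraction of full scale, then the shift along the world's x, y, z as a fraction of full scale, then the closure, from 0 (fully open) to 1 (shut). A call has 1 to 8 rows; each row is the pose to reach, as a shift and turn from the pose commanded when the call began; what a row does not reach only later rows make up. Full scale, the value 1, is 600 mm for a shift and pi/2 rad for a turn. A row lasts 1/12 s, in which the tool goes at most 41.7 mm and 7.16 degrees, less where a joint would pass 70% of its speed; a pose out of reach is approached as far as the arm can. A call with a number of a shift or a turn outside -1 to 1 is refused whole. A call with a gripper value outside its range is refused whole. The fingers move at their own pace and stop on an object; "grip_force" is the grip in N (left out, the last holds). Time passes only in rows, so rows that repeat a pose let the fingers close. It gives the time, the measured TCP pose, the force, the opening and the grip force at its end, in the units of the state.
- get_obs(): the state, without advancing time (a new reading comes with each control period).
- grab_frame(name): name is "scene" or "top" or "wrist"; returns a dict with "frame" (420x560x3 uint8, red, green, blue), "fx", "fy", "cx", "cy" (pixels), "cam_to_world" (4x4, takes a point from camera to world coordinates); the wrist camera has in their place "T_tool_cam" (4x4, takes a point from camera to tool coordinates, whose origin is the TCP and whose axes are the flange's). Camera axes: x right, y down, z forward; pixel columns grow to the right and rows downward; lengths in m; the calibration is good to about 2 mm. The wrist camera is an equidistant fisheye: a pixel r from the principal point sees the ray r / f radians off the axis. A picture is of the moment at which its call begins: read the wrist's pose just before it. There is no depth.
- manip.hand_in(): hands the job in; it is judged then, once.
Trained networks look in the newest picture that a camera, given by its name, has taken for a name from the list of things; names that differ only in an ending like _2 or _b are one class to them, and where a whole thing is asked for, a point or a joint stands for the part that bears it (a point fixed in the world has none). Each returns a list of dicts, best first, with "score" (0 to 1); they miss things now and then, are a little off and sometimes report something else, mostly with a low value. They report only what shows in the picture. A call takes as long as a camera call.
- boxes_of(camera, label): "rect" ([centre column, centre row, width, height] in pixels, round what is visible of it).
The state is a dict: "time": time; "q": joint angles; "joint_vel": joint speeds; "joint_efforts": joint torques, N m; "eef_pos": TCP position; "tcp_rot": TCP orientation; "force": force on the tool from outside, world axes, zero at the start; "torque": the same for the moment, N m; "grip_width": opening from 0.0 (shut) to 1.0 (fully open); "grip_force": force on a finger pad.
Only numpy, scipy, OpenCV 4.12 (cv2) and the standard library are available. Lean on these libraries where they do the work, as an engineer would, in place of code of your own. Each camera call takes 0.05 s, during which the arm holds its last target. There are 200 camera calls.

### The job

Slide the ham mould along the press bed until it is fully home against the end stop under the platen. Then wind the platen down onto the mould's sprung lid by pushing the capstan's spokes round clockwise, and stop when turning takes about half as much push again as it did running free; leave it pressed like that and let go. Work steadily: never force the mould or the spokes, and leave the scale, mug, jar and spatula where they are.

Things in the scene. Friction and masses are not known exactly. Their poses are not given: they have to be found in the camera images.
- press: Bench screw press, fixed: white bed 18 mm thick, two steel pillars, grey cross-head (its top 230 mm above the table), screw. Origin on the table under the screw axis, z up; the bed runs along y, loading end at +y (to y = 360 mm). Rails 16 mm high at x = +-59 mm guide the mould; end stop face at y = -101 mm. Pillars at x = +-100 mm.
- platen: Steel pressing plate 80 x 120 x 12 mm on the foot of the screw; origin at the centre of its underside, 139 to 145 mm above the table at the start. It sinks 24 mm per clockwise turn of the capstan (3.8 mm per rad), with the capstan, and presses on the round pad of the mould's lid.
- capstan: Star handle on top of the screw, about 300 mm above the table; origin on the screw axis at the height of the spokes, its x and y axes along the four equal level spokes. Hub radius 26 mm, rods 12 mm thick, reach 113 mm. Worked spoke after spoke; clockwise from above is down. Running free takes a steady 0.83 N m, and 0.4 N m more per 105 N of platen load. It stays where it is left.
- spoke_ball (a point): Centre of the black ball (22 mm) at the end of the capstan's +x spoke, 102 mm from the axis. Running free takes 11.4 N square to a spoke 73 mm out, some 13.5 N in all if the finger rubs along it (so about 20 N when properly pressed). Over 40 N on a spoke or on the mould, or over 250 N on the lid, does damage.
- mould: Aluminium ham mould 100 (x) x 200 (y) x 80 mm, about 0.9 kg, loose on the bed between the rails; origin at the centre of its underside. Home when its -y end meets the end stop: its origin is then on the screw axis, within 5 mm. It slides under 4 to 8 N; a push rising past 13 N means the stop.
- mould_handle (a point): Middle of the steel handle bar on the mould's +y end: bar 12 mm thick, 60 mm long in x, 154 mm from the mould's centre, 55 mm above its underside, open below. With the mould home the spokes pass above and close to it: lean the tool some 30 degrees away from the press (towards +y) when pushing here.
- mould_mouth (a point): Centre of the mould's mouth, 80 mm above its underside, where the lid sits with a round steel pad (52 mm) on a spring (40 N per mm, 9 mm travel). The pad's top stands 20 to 36 mm above this point, depending on the fill: the height where the platen meets it is not known beforehand.
- scale: Steel dial scale, 150 x 170 mm, 192 mm high; origin under its centre. Bystander (must stay within 30 mm of its place, as must the others).
- mug: White mug, 80 mm wide, 92 mm high; origin under its centre. Bystander.
- jar: Glass jar with steel lid, 68 mm wide, 110 mm high; origin under its centre. Bystander.
- spatula: Spatula lying flat, black handle; origin at its middle, on the table. Bystander.

How it is judged:
By the outcome, as a careful person would: the job done as asked, in the order asked, and still so for the second after the job is handed in, with the robot touching nothing.
It also fails if it takes over 72 s, if anything falls off the work surface, if the arm or the gripper's body presses on something with over 40 N, if the wrist force passes 120 N, or if a joint passes its speed limit or range.

## Working session

There is one attempt and no reset: what is moved stays moved. The work goes in short steps, Python scripts to look and compute and a tool call to move; the robot and the scene stay as the last step left them, time stands still between calls to the robot, and variables do not carry over. Pictures are saved under pics/ and viewed, at most 10 in all, crops included, and the job is handed in when it is done.

Besides the shell and the picture viewer there is one more tool, called after ">>>" by a JSON object that holds its "method" and its "body". send_rows: Moves the arm, as the interface text tells. Shift numbers are shares of 600 mm and turn numbers shares of pi/2 rad, none past 1 either way. Its arguments: {"type":"object","properties":{"series":{"type":"array","items":{"type":"array","items":{"type":"array","items":{"type":"number"}}}},"grip_force":{"type":"number"}},"required":["series"]}

```bash
mkdir -p pics; python3 - <<'E'
from bench import *
import cv2,numpy as np
np.set_printoptions(precision=4,suppress=True)
o=get_obs(); print(o)
for c in ["scene","top"]:
    f=grab_frame(c); cv2.imwrite(f"pics/{c}1.png",f["frame"][:,:,::-1]); print(c,f["fx"],f["fy"],f["cx"],f["cy"]); print(f["cam_to_world"])
    for n in ["press","platen","capstan","spoke_ball","mould","mould_handle","mould_mouth","scale","mug","jar","spatula"]:
        print(n,[(round(d["score"],2),np.round(d["rect"],1).tolist()) for d in boxes_of(c,n)[:4]])
E
```

```text
{'time': 0.0, 'q': array([-1.2703,  0.2913, -0.1542,  1.1267, -0.    ,  1.4315]), 'joint_vel': array([-0.0022, -0.0016, -0.0007,  0.0014, -0.0015, -0.0006]), 'joint_efforts': array([  0.0024, -53.7154,  33.1366,   0.0162,  -0.0001,  -0.    ]), 'eef_pos': array([ 0.2234, -0.4746,  0.2477]), 'tcp_rot': array([[ 0.9048,  0.4257, -0.0004],
       [ 0.4257, -0.9048,  0.0013],
       [ 0.0002, -0.0013, -1.    ]]), 'force': array([-0.1664,  0.2919, -0.4682]), 'torque': array([ 0.0129, -0.0172, -0.0467]), 'grip_force': 0.0, 'grip_width': 1.0013772436325221}
scene 396.8820303792938 396.8820303792938 285.4425694894471 218.24568568896595
[[-0.8884  0.2855 -0.3595  0.997 ]
 [ 0.4591  0.5518 -0.6963  0.8382]
 [-0.0004 -0.7836 -0.6213  0.9354]
 [ 0.      0.      0.      1.    ]]
press [(0.82, [303.9, 240.9, 140.9, 167.1])]
platen []
capstan [(0.92, [284.4, 176.0, 69.5, 42.8])]
spoke_ball [(0.75, [282.1, 178.4, 67.9, 45.8]), (0.74, [308.2, 255.2, 73.9, 64.3]), (0.53, [281.4, 191.9, 72.9, 74.9]), (0.44, [246.3, 314.1, 98.3, 43.8])]
mould [(0.79, [309.9, 254.0, 75.7, 66.8])]
mould_handle [(0.79, [309
[... 512 characters left out ...]
 -0.9834  0.1809  0.2568]
 [-0.9999 -0.0143  0.0015 -0.0291]
 [ 0.0011 -0.1809 -0.9835  1.7604]
 [ 0.      0.      0.      1.    ]]
press [(0.78, [256.1, 218.1, 136.9, 84.9])]
platen []
capstan [(0.7, [288.8, 207.9, 70.0, 65.2])]
spoke_ball [(0.61, [289.4, 209.3, 66.9, 56.6])]
mould [(0.91, [246.4, 223.3, 65.1, 33.4])]
mould_handle [(0.69, [246.3, 225.8, 69.8, 38.7]), (0.16, [384.1, 197.6, 30.4, 23.4])]
mould_mouth [(0.78, [248.9, 224.9, 65.9, 34.8]), (0.67, [289.4, 209.1, 65.7, 59.9])]
scale [(0.84, [411.8, 280.8, 70.9, 54.6])]
mug []
jar [(0.88, [151.7, 189.2, 23.3, 20.9]), (0.56, [246.2, 223.9, 72.3, 35.9])]
spatula [(0.55, [233.3, 163.9, 15.7, 71.6]), (0.53, [255.8, 218.4, 138.8, 82.0])]
```

```bash
python3 - <<'E'
import cv2
a=cv2.imread("pics/top1.png")[140:320,140:460]; cv2.imwrite("pics/top1c.png",cv2.resize(a,None,fx=2.5,fy=2.5,interpolation=cv2.INTER_CUBIC))
a=cv2.imread("pics/scene1.png")[110:410,170:420]; cv2.imwrite("pics/scene1c.png",cv2.resize(a,None,fx=2,fy=2,interpolation=cv2.INTER_CUBIC))
E
```

```text
(no output)
```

View pics/top1c.png

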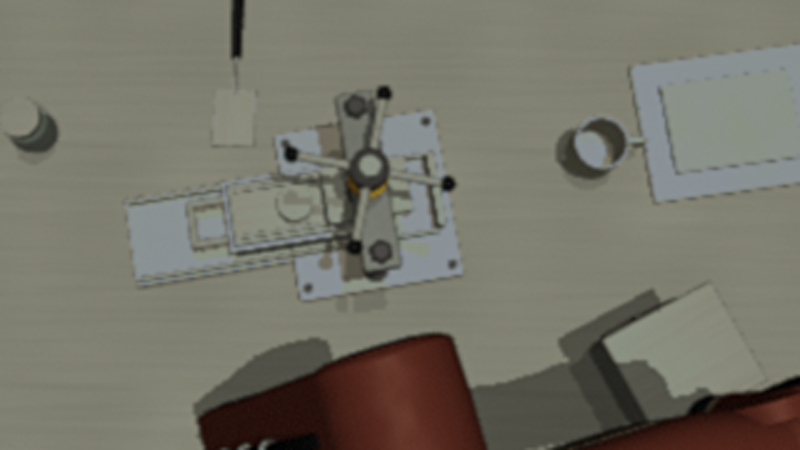

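View pics/scene1c.png

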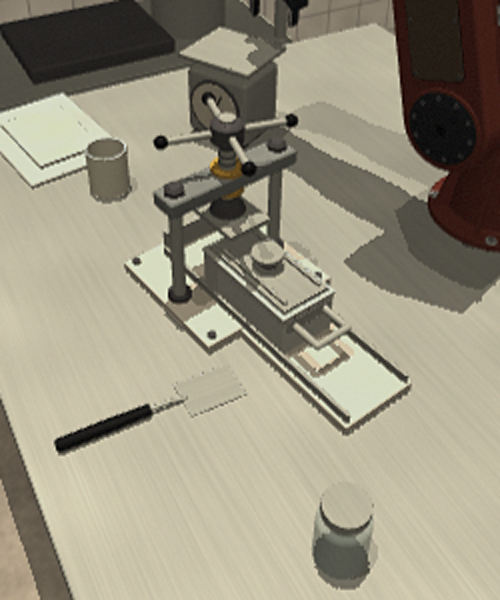

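The top view (crop) shows the screw hub at (369,166), balls at (384,93), (291,154), (447,184) and (354,247), and the bed's loading end corners at (127,204) and (138,285). The mould is part-way along the bed with its handle on the left at about (195,225). The scene view agrees: hub at (228,125), handle bar near (336,330). Nothing blocks the loading end.

```bash
cat > h.py <<'E'
import numpy as np
from scipy.optimize import least_squares
np.set_printoptions(precision=4,suppress=True)
C={}
C["scene"]=(396.882,285.4426,218.2457,np.array([[-0.8884,0.2855,-0.3595,0.997],[0.4591,0.5518,-0.6963,0.8382],[-0.0004,-0.7836,-0.6213,0.9354]]))
C["top"]=(463.573,275.7428,211.4228,np.array([[0.0144,-0.9834,0.1809,0.2568],[-0.9999,-0.0143,0.0015,-0.0291],[0.0011,-0.1809,-0.9835,1.7604]]))
def proj(c,p):
    f,cx,cy,T=C[c]; q=T[:,:3].T@(np.asarray(p)-T[:,3]); return np.array([cx+f*q[0]/q[2],cy+f*q[1]/q[2]])
def ray(c,uv,z):
    f,cx,cy,T=C[c]; d=T[:,:3]@np.array([(uv[0]-cx)/f,(uv[1]-cy)/f,1]); return T[:,3]+d*(z-T[2,3])/d[2]
def Rz(a): return np.array([[np.cos(a),-np.sin(a),0],[np.sin(a),np.cos(a),0],[0,0,1]])
E
python3 - <<'E'
from h import *
t=lambda u,v:(140+u/2.5,140+v/2.5)
s=lambda u,v:(170+u/2,110+v/2)
tb=[t(384,93),t(291,154),t(354,247),t(447,184)]  # successive ccw?
for b in tb: print(ray("top",b,.3))
sb=[s(160,143),s(249,168),s(291,121)]
for b in sb: print("s",ray("scene",b,.3))
def model(P):
    x,y,a,c,m,hz=P; R=Rz(a);o=np.array([x,y,0]); W=lambda *p:o+R@np.array(p)
    r=[]
    B=[W(*(.102*np.array([np.cos(c+k*np.pi/2),np.sin(c+k*np.pi/2)])),hz) for k in range(4)]
    for k in range(4): r.append(proj("top",B[k])-tb[k])
    for k,i in ((0,0),(1,1),(2,2)): r.append(proj("scene",B[k])-sb[i])
    r.append(proj("top",W(0,.36,.018))-t(132.5,244.5))
    r.append(proj("scene",W(0,.36,.018))-s(378,403))
    for k,q in ((1,s(175,188)),(-1,s(277,144))): r.append(proj("scene",W(.1*k,0,.238))-q)
    for k,q in ((1,t(355,105)),(-1,t(380,250))): r.append(proj("top",W(.1*k,0,.238))-q)
    # mould: handle bar middle, pad centre
    r.append(proj("top",W(0,m+.154,.018+.055))-t(194,225))
    r.append(proj("scene",W(0,m+.154,.073))-s(336,331))
    r.append(proj("top",W(0,m,.018+.108))-t(295,206))
    r.append(proj("scene",W(0,m,.126))-s(267,249))
    return np.concatenate(r)
f=least_squares(model,[.3,-.07,.1,0,.1,.3],loss="soft_l1")
print(f.x); print(model(f.x).reshape(-1,2))
P=f.x
o=np.array([P[0],P[1],0]);R=Rz(P[2])
print("handle",o+R@[0,P[4]+.154,.073],"home handle",o+R@[0,.154,.073], "press y",R[:,1])
for c,l,n in (("top",(384,197),""),):pass
print("scale",ray("top",t(655,365),.192)," mug",ray("top",t(598,145),.09),"jar",ray("top",t(22,120),.11))
E
```

```text
[ 0.6393 -0.0832  0.3   ]
[0.5566 0.0358 0.3   ]
[ 0.4375 -0.0467  0.3   ]
[ 0.5203 -0.1648  0.3   ]
s [ 0.642  -0.0747  0.3   ]
s [0.5569 0.0409 0.3   ]
s [ 0.4411 -0.0393  0.3   ]
[ 0.5382 -0.0642  0.1841 -0.3588  0.101   0.296 ]
[[-0.4413  0.4818]
 [-0.094   0.4561]
 [-0.0831  0.0685]
 [-0.1484  0.1761]
 [ 0.1307 -0.3357]
 [-0.5334  0.2319]
 [-0.3322 -0.2346]
 [-1.2438 -0.2772]
 [ 1.1547 -0.5383]
 [-0.7998 -0.6646]
 [-0.4746 -1.3072]
 [-0.1664  0.4806]
 [ 0.2047  0.5384]
 [-0.1554  0.8486]
 [-1.6548  0.9835]
 [ 0.3111 -0.8389]
 [-0.1517  1.3907]]
handle [0.4915 0.1865 0.073 ] home handle [0.51   0.0872 0.073 ] press y [-0.183   0.9831  0.    ]
scale [ 0.298  -0.4523  0.192 ]  mug [ 0.6199 -0.407   0.09  ] jar [0.6406 0.4383 0.11  ]
```

```bash
cat >> h.py <<'E'
from scipy.spatial.transform import Rotation as Ro
O=np.array([.5382,-.0642,0]); A=.1841; RP=Rz(A)
def rv(R0,R1): return Ro.from_matrix(R1@R0.T).as_rotvec()/(np.pi/2)
def RH(deg=30):
    s,c=np.sin(np.radians(deg)),np.cos(np.radians(deg))
    return RP@np.array([[0,1,0],[c,0,-s],[-s,0,-c]])
E
python3 - <<'E'
from h import *
from bench import get_obs
o=get_obs();p=o["eef_pos"];R=RH()
print(np.linalg.det(R),"rv",rv(o["tcp_rot"],R))
bar=np.array([.4915,.1865,.073]); con=bar-R@[-.017,0,.005]
app=con+RP[:,1]*.03
print("contact",con,"app",app,"shift app",(app-p)/.6,"app up",(app+[0,0,.2]+RP[:,1]*.05-p)/.6)
E
```

```text
1.0 rv [-0.3187  0.1633  0.8168]
contact [0.4883 0.2034 0.0688] app [0.4829 0.2329 0.0688] shift app [ 0.4322  1.18   -0.2991] app up [0.4169 1.2619 0.0342]
```

>>> {"method": "send_rows", "body": {"series": [[[0, 0, 0.05, 0.01, 0.02, 0.06, 0.3], [0, 0, 0.1, 0.02, 0.06, 0.12, 0.6], [0, 0, 0.16, 0.04, 0.12, 0.17, 1], [0, 0, 0.22, 0.06, 0.18, 0.21, 1], [0, 0, 0.28, 0.08, 0.24, 0.24, 1], [0, 0, 0.34, 0.1, 0.3, 0.26, 1], [0, 0, 0.4, 0.12, 0.36, 0.28, 1], [0, 0, 0.45, 0.14, 0.42, 0.3, 1]]]}}

```text
time: 1.87
eef_pos: [0.3057, -0.2271, 0.4273]
tcp_rot: [[0.408, 0.913, 0.001], [0.913, -0.408, -0.001], [-0.0, 0.001, -1.0]]
force: [1.2, -0.9, 0.6]
grip_width: 0.002
grip_force: 0.0
```

>>> {"method": "send_rows", "body": {"series": [[[0, 0, 0.05, 0.03, 0.06, 0, 1], [0, 0, 0.1, 0.06, 0.12, 0, 1], [0, 0, 0.15, 0.09, 0.18, 0, 1], [0, 0, 0.2, 0.12, 0.24, 0, 1], [0, 0, 0.25, 0.15, 0.3, 0, 1], [0, 0, 0.3, 0.18, 0.36, 0, 1], [0, 0, 0.34, 0.21, 0.42, 0, 1], [0, 0, 0.37, 0.24, 0.48, 0, 1]]]}}

```text
time: 2.53
eef_pos: [0.45, 0.0615, 0.4266]
tcp_rot: [[-0.16, 0.987, 0.001], [0.987, 0.16, -0.0], [-0.0, 0.001, -1.0]]
force: [1.4, -0.5, 0.1]
grip_width: 0.0
grip_force: 0.0
```

```bash
cat >> h.py <<'E'
def hand(d=.03,up=.0):
    from bench import get_obs
    o=get_obs();R=RH();bar=np.array([.4915,.1865,.073])
    t=bar-R@[-.017,0,.005]+RP[:,1]*d+[0,0,up]
    print(o["time"],o["eef_pos"],"q",o["q"],"F",o["force"],"press F",RP.T@o["force"]); print("rv",rv(o["tcp_rot"],R),"sh",(t-o["eef_pos"])/.6)
E
python3 -c "
from h import *
hand(.05,.1)"
```

```text
2.5333 [0.45   0.0615 0.4266] q [-0.0254  0.12    0.0921  1.5421 -0.0001  1.3846] F [ 1.3993 -0.5335  0.0648] press F [ 1.2779 -0.7806  0.0648]
rv [-0.3283 -0.0567  0.0144] sh [ 0.0486  0.3185 -0.4297]
```

>>> {"method": "send_rows", "body": {"series": [[[-0.05, -0.01, 0, 0.01, 0.06, 0, 1], [-0.1, -0.02, 0, 0.02, 0.12, -0.01, 1], [-0.16, -0.03, 0, 0.03, 0.18, -0.03, 1], [-0.22, -0.04, 0.01, 0.03, 0.23, -0.07, 1], [-0.28, -0.05, 0.01, 0.04, 0.27, -0.12, 1], [-0.33, -0.057, 0.014, 0.045, 0.3, -0.17, 1], [-0.33, -0.057, 0.014, 0.05, 0.32, -0.23, 1], [-0.33, -0.057, 0.014, 0.05, 0.32, -0.29, 1]]]}}

```text
time: 3.2
eef_pos: [0.4793, 0.2545, 0.2493]
tcp_rot: [[-0.158, 0.983, 0.092], [0.85, 0.183, -0.494], [-0.503, 0.0, -0.865]]
force: [-0.3, -0.5, 0.4]
grip_width: 0.001
grip_force: 0.0
```

```bash
python3 -c "
from h import *
hand(.03,.0)"
```

```text
3.2 [0.4793 0.2545 0.2493] q [ 0.6128  0.5256  0.0908  1.3728 -0.4748  2.0573] F [-0.3468 -0.5424  0.4133] press F [-0.4403 -0.4698  0.4133]
rv [0.0018 0.0006 0.0001] sh [ 0.0059 -0.036  -0.3007]
```

>>> {"method": "send_rows", "body": {"series": [[[0, 0, 0, 0, 0, -0.06, 1], [0, 0, 0, 0, 0, -0.12, 1], [0, 0, 0, 0, 0, -0.18, 1], [0, 0, 0, 0, -0.01, -0.24, 1], [0, 0, 0, 0.003, -0.02, -0.28, 1], [0, 0, 0, 0.006, -0.036, -0.3, 1], [0, 0, 0, 0.006, -0.036, -0.3, 1]]]}}

```text
time: 3.78
eef_pos: [0.4816, 0.2275, 0.0696]
tcp_rot: [[-0.156, 0.984, 0.087], [0.85, 0.178, -0.496], [-0.504, -0.004, -0.864]]
force: [0.4, 0.6, 0.2]
grip_width: -0.0
grip_force: 0.0
```

```bash
python3 - <<'E'
from h import *
hand(0,0)
from bench import grab_frame
import cv2
f=grab_frame("scene")["frame"][190:340,230:400,::-1]
cv2.imwrite("pics/h1.png",cv2.resize(f,None,fx=4,fy=4,interpolation=cv2.INTER_CUBIC))
E
```

```text
3.7833 [0.4816 0.2275 0.0696] q [ 0.5724  0.6632 -0.181   0.9498 -0.4827  2.0185] F [0.4429 0.6474 0.2424] press F [0.5539 0.5554 0.2424]
rv [ 0.0032 -0.0018  0.0033] sh [ 0.0113 -0.0402 -0.0013]
```

View pics/h1.png

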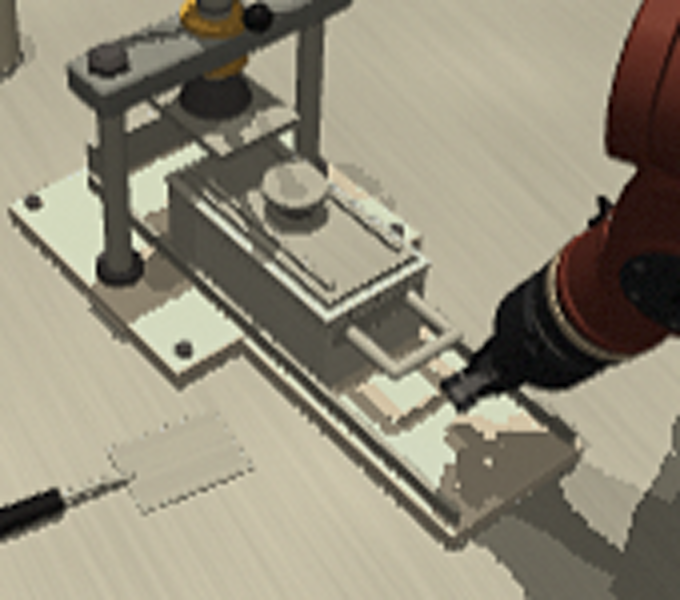

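The fingers at (460,390) are just behind the handle bar, centred near (425,348), and low enough. Now I push along the bed.

>>> {"method": "send_rows", "body": {"series": [[[0, 0, 0, 0.003, -0.01, 0, 1], [0, 0, 0, 0.005, -0.02, 0, 1], [0, 0, 0, 0.007, -0.028, 0, 1], [0, 0, 0, 0.008, -0.034, 0, 1], [0, 0, 0, 0.009, -0.04, 0, 1], [0, 0, 0, 0.01, -0.045, 0, 1], [0, 0, 0, 0.011, -0.05, 0, 1], [0, 0, 0, 0.012, -0.055, 0, 1]]]}}

```text
time: 4.5
eef_pos: [0.4909, 0.1978, 0.0728]
tcp_rot: [[-0.154, 0.984, 0.092], [0.852, 0.179, -0.491], [-0.5, 0.003, -0.866]]
force: [-1.8, 7.8, 1.3]
grip_width: -0.002
grip_force: 2.8
```

>>> {"method": "send_rows", "body": {"series": [[[0, 0, 0, 0.0015, -0.008, 0, 1], [0, 0, 0, 0.003, -0.016, 0, 1], [0, 0, 0, 0.0045, -0.024, 0, 1], [0, 0, 0, 0.006, -0.032, 0, 1], [0, 0, 0, 0.0075, -0.04, 0, 1], [0, 0, 0, 0.009, -0.048, 0, 1], [0, 0, 0, 0.0105, -0.056, 0, 1], [0, 0, 0, 0.012, -0.064, 0, 1]]]}}

```text
time: 5.17
eef_pos: [0.4981, 0.1592, 0.0727]
tcp_rot: [[-0.154, 0.984, 0.092], [0.852, 0.18, -0.491], [-0.5, 0.003, -0.866]]
force: [-1.5, 6.8, 1.7]
grip_width: 0.001
grip_force: 2.8
```

>>> {"method": "send_rows", "body": {"series": [[[0, 0, 0, 0.0015, -0.008, 0, 1], [0, 0, 0, 0.003, -0.016, 0, 1], [0, 0, 0, 0.0045, -0.024, 0, 1], [0, 0, 0, 0.006, -0.032, 0, 1], [0, 0, 0, 0.0075, -0.04, 0, 1], [0, 0, 0, 0.009, -0.048, 0, 1], [0, 0, 0, 0.0105, -0.056, 0, 1], [0, 0, 0, 0.0115, -0.061, 0, 1]]]}}

```text
time: 5.83
eef_pos: [0.5049, 0.1223, 0.0727]
tcp_rot: [[-0.154, 0.984, 0.092], [0.852, 0.179, -0.492], [-0.5, 0.003, -0.866]]
force: [-2.1, 8.0, 1.4]
grip_width: 0.0
grip_force: 2.9
```

>>> {"method": "send_rows", "body": {"series": [[[0, 0, 0, 0.0005, -0.0025, 0, 1], [0, 0, 0, 0.001, -0.005, 0, 1], [0, 0, 0, 0.0015, -0.0075, 0, 1], [0, 0, 0, 0.002, -0.01, 0, 1], [0, 0, 0, 0.0025, -0.0125, 0, 1], [0, 0, 0, 0.003, -0.015, 0, 1], [0, 0, 0, 0.0035, -0.0175, 0, 1], [0, 0, 0, 0.0035, -0.019, 0, 1]]]}}

```text
time: 6.5
eef_pos: [0.507, 0.1112, 0.0727]
tcp_rot: [[-0.154, 0.984, 0.092], [0.852, 0.18, -0.491], [-0.5, 0.003, -0.866]]
force: [-1.3, 7.4, 1.2]
grip_width: -0.001
grip_force: 2.8
```

>>> {"method": "send_rows", "body": {"series": [[[0, 0, 0, 0.0003, -0.0015, 0, 1], [0, 0, 0, 0.0006, -0.003, 0, 1], [0, 0, 0, 0.0009, -0.0045, 0, 1], [0, 0, 0, 0.0012, -0.006, 0, 1]]]}}

```text
time: 6.83
eef_pos: [0.5077, 0.1077, 0.0727]
tcp_rot: [[-0.154, 0.984, 0.092], [0.852, 0.18, -0.491], [-0.5, 0.003, -0.866]]
force: [-0.9, 7.1, 0.7]
grip_width: -0.0
grip_force: 2.8
```

>>> {"method": "send_rows", "body": {"series": [[[0, 0, 0, 0.0003, -0.0015, 0, 1], [0, 0, 0, 0.0006, -0.003, 0, 1], [0, 0, 0, 0.0009, -0.0045, 0, 1]]]}}

```text
time: 7.08
eef_pos: [0.5082, 0.105, 0.0727]
tcp_rot: [[-0.154, 0.984, 0.092], [0.852, 0.18, -0.491], [-0.5, 0.003, -0.866]]
force: [-1.8, 9.5, 1.3]
grip_width: 0.002
grip_force: 3.8
```

>>> {"method": "send_rows", "body": {"series": [[[0, 0, 0, 0.0003, -0.0015, 0, 1], [0, 0, 0, 0.0005, -0.0025, 0, 1]]]}}

```text
time: 7.25
eef_pos: [0.5084, 0.1047, 0.0724]
tcp_rot: [[-0.155, 0.984, 0.092], [0.853, 0.18, -0.489], [-0.498, 0.003, -0.867]]
force: [-4.7, 17.3, 3.3]
grip_width: 0.002
grip_force: 7.0
```

>>> {"method": "send_rows", "body": {"series": [[[0, 0, 0, -0.004, 0.02, 0, 1], [0, 0, 0, -0.012, 0.07, 0, 1], [0, 0, 0, -0.02, 0.11, 0.02, 1], [0, 0, 0, -0.02, 0.13, 0.08, 1], [0, 0, 0, -0.02, 0.14, 0.14, 1], [0, 0, 0, -0.02, 0.14, 0.21, 1], [0, 0, 0, -0.02, 0.14, 0.28, 1], [0, 0, 0, -0.02, 0.14, 0.35, 1]]]}}

```text
time: 7.92
eef_pos: [0.4957, 0.1863, 0.2838]
tcp_rot: [[-0.154, 0.984, 0.092], [0.851, 0.179, -0.494], [-0.502, 0.002, -0.865]]
force: [0.8, 1.3, -0.3]
grip_width: 0.004
grip_force: 0.0
```

>>> {"method": "send_rows", "body": {"series": [[[0.08, 0.01, 0.05, -0.03, 0, 0.06, 1], [0.16, 0.03, 0.1, -0.06, 0, 0.12, 1], [0.24, 0.05, 0.15, -0.09, 0, 0.15, 1], [0.3, 0.06, 0.2, -0.12, -0.03, 0.16, 1], [0.32, 0.06, 0.26, -0.15, -0.07, 0.16, 1]]]}}

```text
time: 8.33
eef_pos: [0.4079, 0.1467, 0.3805]
tcp_rot: [[-0.508, 0.855, 0.104], [0.86, 0.51, 0.004], [-0.05, 0.091, -0.995]]
force: [0.1, -1.8, -0.3]
grip_width: 0.001
grip_force: 0.0
```

```bash
cat >> h.py <<'E'
def pose(phi,r=.073,gap=0,z=.287):
    t=np.array([-np.sin(phi),np.cos(phi),0]);u=np.array([np.cos(phi),np.sin(phi),0])
    return O+u*r+t*(.017+gap)+[0,0,z], np.column_stack([t,np.cross([0,0,-1],t),[0,0,-1]])
def spoke(deg,gap=0,z=.287,r=.073):
    from bench import get_obs
    o=get_obs();p,R=pose(np.radians(deg),r,gap,z)
    print(o["time"],o["eef_pos"],"q",o["q"],"F",o["force"]);print("rv",rv(o["tcp_rot"],R),"sh",(p-o["eef_pos"])/.6)
E
python3 - <<'E'
from h import *
from bench import *
import cv2
f=grab_frame("top")["frame"][140:320,140:460,::-1]
cv2.imwrite("pics/t2.png",cv2.resize(f,None,fx=2.5,fy=2.5,interpolation=cv2.INTER_CUBIC))
spoke(170,.02,.4)
E
```

```text
8.3833 [0.4042 0.1418 0.3794] q [ 0.1761 -0.0192 -0.1833  1.3067 -0.0133  1.2   ] F [-0.8395 -0.9631  1.5865]
rv [-0.0789  0.0259  1.5395] sh [ 0.0928 -0.383   0.0343]
```

View pics/t2.png

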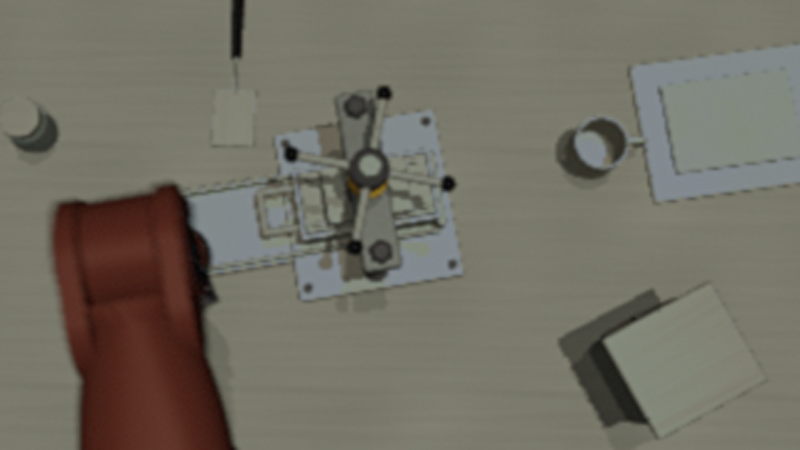

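The mould is home (handle now at (262,210) in the crop) and the capstan hasn't turned. Next is the near spoke, with its ball at (354,247).

>>> {"method": "send_rows", "body": {"series": [[[0, 0.05, 0.08, 0.01, -0.04, 0.03, 1], [0, 0.07, 0.16, 0.02, -0.1, 0.05, 1], [0, 0.07, 0.24, 0.02, -0.16, 0.05, 1], [0, 0.07, 0.32, 0.02, -0.22, 0.05, 1], [0, 0.07, 0.4, 0.02, -0.28, 0.05, 1], [0, 0.07, 0.48, 0.02, -0.34, 0.05, 1], [0, 0.07, 0.56, 0.04, -0.38, 0.05, 1], [0, 0.07, 0.64, 0.09, -0.38, 0.05, 1]]]}}

```text
time: 9.05
eef_pos: [0.4598, -0.087, 0.4085]
tcp_rot: [[-0.982, 0.184, -0.031], [0.183, 0.983, 0.025], [0.035, 0.018, -0.999]]
force: [0.6, -1.3, 1.6]
grip_width: -0.001
grip_force: 0.0
```

```bash
python3 -c "
from h import *
spoke(170,.02,.33)"
```

```text
9.05 [ 0.4598 -0.087   0.4085] q [-0.3516  0.176   0.1113  1.5439  0.0123 -0.167 ] F [ 0.6176 -1.2739  1.5813]
rv [ 0.0035 -0.028   1.0064] sh [ 0.0002 -0.0016 -0.1309]
```

>>> {"method": "send_rows", "body": {"series": [[[0, -0.01, 0.079, 0, 0, -0.01, 1], [0, -0.02, 0.158, 0, 0, -0.02, 1], [0.002, -0.028, 0.237, 0, 0, -0.03, 1], [0.003, -0.028, 0.316, 0, 0, -0.04, 1], [0.003, -0.028, 0.395, 0, 0, -0.05, 1], [0.003, -0.028, 0.474, 0, 0, -0.06, 1], [0.003, -0.028, 0.553, 0, 0, -0.07, 1], [0.003, -0.028, 0.632, 0, 0, -0.08, 1]]]}}

```text
time: 9.72
eef_pos: [0.4614, -0.0819, 0.3593]
tcp_rot: [[-0.686, -0.727, -0.005], [-0.727, 0.686, 0.012], [-0.005, 0.012, -1.0]]
force: [-0.2, -0.0, -0.0]
grip_width: -0.002
grip_force: 0.0
```

>>> {"method": "send_rows", "body": {"series": [[[0, 0, 0.079, 0, 0, 0, 1], [0, 0, 0.158, 0, 0, 0, 1], [0, 0, 0.237, 0, 0, 0, 1], [0, 0, 0.316, 0, 0, 0, 1], [0, 0, 0.37, 0, 0, 0, 1], [0, 0, 0.375, 0, 0, 0, 1]]]}}

```text
time: 10.22
eef_pos: [0.4614, -0.0819, 0.3596]
tcp_rot: [[-0.169, -0.986, -0.011], [-0.986, 0.169, 0.007], [-0.005, 0.012, -1.0]]
force: [0.5, 0.3, -0.6]
grip_width: -0.002
grip_force: 0.0
```

```bash
python3 -c "
from h import *
spoke(170,.015,.287)"
```

```text
10.2167 [ 0.4614 -0.0819  0.3596] q [-0.3337  0.1545 -0.0396  1.3893  0.0028 -1.7351] F [ 0.5109  0.2708 -0.6439]
rv [-0.0044 -0.007  -0.0033] sh [-0.0011 -0.0019 -0.1209]
```

>>> {"method": "send_rows", "body": {"series": [[[-0.004, -0.007, -0.003, -0.001, -0.002, -0.05, 1], [-0.004, -0.007, -0.003, -0.001, -0.002, -0.1, 1], [-0.004, -0.007, -0.003, -0.001, -0.002, -0.121, 1], [-0.004, -0.007, -0.003, -0.001, -0.002, -0.121, 1]]]}}

```text
time: 10.55
eef_pos: [0.4593, -0.0825, 0.2843]
tcp_rot: [[-0.18, -0.984, -0.004], [-0.984, 0.18, 0.002], [-0.001, 0.005, -1.0]]
force: [-0.4, -0.1, 0.8]
grip_width: -0.004
grip_force: 0.0
```

```bash
cat >> h.py <<'E'
def here(o):
    d=o["eef_pos"]-O; tx=o["tcp_rot"][:,0]; return np.degrees(np.arctan2(tx[1],tx[0]))-90, d
def orbit(start,step,n=8,gap0=0,r=.073):
    "rows relative to the measured pose, spoke angle start going clockwise by step deg/row"
    from bench import get_obs
    o=get_obs();tl=here(o); ph=np.degrees(np.arctan2(tl[1][1],tl[1][0]))
    u=tl[1][:2];a=np.radians(tl[0]);t=np.array([-np.sin(a),np.cos(a)]);F=o["force"]
    print(o["time"],"toolang",tl[0]%360,"tan off mm",1e3*u@t,"rad",1e3*u@[np.cos(a),np.sin(a)],"z",o["eef_pos"][2],"F",F,"Ftan",F[:2]@t,"q6",o["q"][5])
    rows=[]
    for k in range(1,n+1):
        p,R=pose(np.radians(start-step*k),r,gap0,.287); w=rv(o["tcp_rot"],R)
        rows.append(np.r_[w,(p-o["eef_pos"])/.6])
    for w in rows: print("[%.3f, %.3f, %.3f, %.4f, %.4f, %.4f, 1],"%tuple(w),end=" ")
    print()
E
python3 -c "
from h import *
orbit(170,3.5,8)"
```

```text
10.55 toolang 169.6463359585181 tan off mm 32.21429836097742 rad 74.34449726203458 z 0.2842940025638465 F [-0.441  -0.0725  0.7708] Ftan 0.15056586986120207 q6 -1.7252513840829788
[-0.002, -0.003, -0.035, 0.0066, 0.0314, 0.0045, 1], [-0.002, -0.003, -0.074, 0.0069, 0.0390, 0.0045, 1], [-0.002, -0.003, -0.113, 0.0077, 0.0466, 0.0045, 1], [-0.002, -0.003, -0.152, 0.0089, 0.0541, 0.0045, 1], [-0.002, -0.003, -0.191, 0.0105, 0.0616, 0.0045, 1], [-0.002, -0.003, -0.229, 0.0127, 0.0689, 0.0045, 1], [-0.002, -0.002, -0.268, 0.0152, 0.0761, 0.0045, 1], [-0.002, -0.002, -0.307, 0.0182, 0.0831, 0.0045, 1],
```

>>> {"method": "send_rows", "body": {"series": [[[0, 0, 0, 0.003, 0.01, 0.003, 1], [0, 0, 0, 0.005, 0.018, 0.003, 1], [0, 0, -0.02, 0.006, 0.025, 0.003, 1], [0, 0, -0.035, 0.0066, 0.0314, 0.003, 1], [0, 0, -0.074, 0.0069, 0.039, 0.003, 1], [0, 0, -0.113, 0.0077, 0.0466, 0.003, 1], [0, 0, -0.152, 0.0089, 0.0541, 0.003, 1], [0, 0, -0.191, 0.0105, 0.0616, 0.003, 1]]]}}

```text
time: 11.22
eef_pos: [0.4674, -0.0475, 0.2894]
tcp_rot: [[-0.464, -0.886, -0.0], [-0.886, 0.464, -0.004], [0.004, -0.002, -1.0]]
force: [-1.5, -12.4, -9.6]
grip_width: -0.005
grip_force: 6.0
```

```bash
python3 -c "
from h import *
orbit(152.5,4,8)"
```

```text
11.2167 toolang 152.33249635319328 tan off mm 18.118046966817285 rad 70.43312396754544 z 0.2894116041186431 F [ -1.5401 -12.4468  -9.579 ] Ftan 11.738740960437463 q6 -1.3425053006259682
[0.003, -0.000, -0.043, -0.0006, 0.0116, -0.0040, 1], [0.003, -0.000, -0.087, 0.0025, 0.0198, -0.0040, 1], [0.003, -0.000, -0.131, 0.0061, 0.0278, -0.0040, 1], [0.003, -0.000, -0.176, 0.0102, 0.0354, -0.0040, 1], [0.003, -0.000, -0.220, 0.0149, 0.0428, -0.0040, 1], [0.002, -0.001, -0.265, 0.0201, 0.0498, -0.0040, 1], [0.002, -0.001, -0.309, 0.0257, 0.0565, -0.0040, 1], [0.002, -0.001, -0.354, 0.0318, 0.0627, -0.0040, 1],
```

```bash
sed -i 's/gap0=0,r=.073):/gap0=0,r=.073,z0=.287):/; s/r,gap0,.287)/r,gap0,z0-.00382*np.radians(step*k))/' h.py; python3 -c "
from h import *
orbit(152.5,4,8,0,.072,.287)"
```

```text
11.2167 toolang 152.33249635319328 tan off mm 18.118046966817285 rad 70.43312396754544 z 0.2894116041186431 F [ -1.5401 -12.4468  -9.579 ] Ftan 11.738740960437463 q6 -1.3425053006259682
[0.003, -0.000, -0.043, 0.0009, 0.0108, -0.0045, 1], [0.003, -0.000, -0.087, 0.0038, 0.0189, -0.0049, 1], [0.003, -0.000, -0.131, 0.0074, 0.0267, -0.0054, 1], [0.003, -0.000, -0.176, 0.0114, 0.0343, -0.0058, 1], [0.003, -0.000, -0.220, 0.0160, 0.0416, -0.0062, 1], [0.002, -0.001, -0.265, 0.0211, 0.0485, -0.0067, 1], [0.002, -0.001, -0.309, 0.0267, 0.0551, -0.0071, 1], [0.002, -0.001, -0.354, 0.0327, 0.0613, -0.0076, 1],
```

```bash
cat >> h.py <<'E'
def orb(start,step,n=8,r=.073,ease=0,calls=1):
    "rows relative to the commanded pose, assumed at spoke angle start"
    from bench import get_obs
    o=get_obs();a,d=here(o);u=d[:2];a=np.radians(a);t=np.array([-np.sin(a),np.cos(a)]);F=o["force"]
    print("t",o["time"],"toolang",np.degrees(a)%360,"tan",1e3*u@t,"rad",1e3*u@[np.cos(a),np.sin(a)],"z",o["eef_pos"][2],"F",F,"M",0.001*1e3*F[:2]@t*(u@[np.cos(a),np.sin(a)]),"q6",o["q"][5])
    for c in range(calls):
        s=start-c*n*step; p0=pose(np.radians(s),r)[0]
        for k in range(1,n+1):
            p=(pose(np.radians(s-step*k),r)[0]-p0)/.6
            print("[0, 0, %.3f, %.4f, %.4f, %.4f, 1],"%(-step*k/90,p[0],p[1],ease-.00382/.6*np.radians(step*k)),end=" ")
        print()
E
python3 -c "
from h import *
orb(152.5,4,8,.073,-.004)"
```

```text
t 11.2167 toolang 152.33249635319328 tan 18.118046966817285 rad 70.43312396754544 z 0.2894116041186431 F [ -1.5401 -12.4468  -9.579 ] M 0.8267961972893951 q6 -1.3425053006259682
[0, 0, -0.044, 0.0025, 0.0084, -0.0044, 1], [0, 0, -0.089, 0.0055, 0.0165, -0.0049, 1], [0, 0, -0.133, 0.0091, 0.0245, -0.0053, 1], [0, 0, -0.178, 0.0132, 0.0322, -0.0058, 1], [0, 0, -0.222, 0.0179, 0.0395, -0.0062, 1], [0, 0, -0.267, 0.0231, 0.0465, -0.0067, 1], [0, 0, -0.311, 0.0287, 0.0532, -0.0071, 1], [0, 0, -0.356, 0.0348, 0.0594, -0.0076, 1],
```

>>> {"method": "send_rows", "body": {"series": [[[0, 0, -0.044, 0.0025, 0.0084, -0.0044, 1], [0, 0, -0.089, 0.0055, 0.0165, -0.0049, 1], [0, 0, -0.133, 0.0091, 0.0245, -0.0053, 1], [0, 0, -0.178, 0.0132, 0.0322, -0.0058, 1], [0, 0, -0.222, 0.0179, 0.0395, -0.0062, 1], [0, 0, -0.267, 0.0231, 0.0465, -0.0067, 1], [0, 0, -0.311, 0.0287, 0.0532, -0.0071, 1], [0, 0, -0.356, 0.0348, 0.0594, -0.0076, 1]]]}}

```text
time: 11.88
eef_pos: [0.4881, -0.0117, 0.2856]
tcp_rot: [[-0.864, -0.504, 0.001], [-0.504, 0.864, -0.004], [0.001, -0.004, -1.0]]
force: [-6.3, -12.1, 2.5]
grip_width: 0.001
grip_force: 5.7
```

```bash
python3 -c "
from h import *
orb(120.5,4,8,.073,0)"
```

```text
t 11.8833 toolang 120.27384438954991 tan 16.789563311220824 rad 70.55933431413636 z 0.2855763887758018 F [ -6.268  -12.1452   2.4758] M 0.8139698091191697 q6 -0.699810700239158
[0, 0, -0.044, 0.0065, 0.0058, -0.0004, 1], [0, 0, -0.089, 0.0134, 0.0111, -0.0009, 1], [0, 0, -0.133, 0.0207, 0.0159, -0.0013, 1], [0, 0, -0.178, 0.0283, 0.0202, -0.0018, 1], [0, 0, -0.222, 0.0361, 0.0240, -0.0022, 1], [0, 0, -0.267, 0.0442, 0.0272, -0.0027, 1], [0, 0, -0.311, 0.0525, 0.0299, -0.0031, 1], [0, 0, -0.356, 0.0610, 0.0319, -0.0036, 1],
```

>>> {"method": "send_rows", "body": {"series": [[[0, 0, -0.044, 0.0065, 0.0058, -0.0004, 1], [0, 0, -0.089, 0.0134, 0.0111, -0.0009, 1], [0, 0, -0.133, 0.0207, 0.0159, -0.0013, 1], [0, 0, -0.178, 0.0283, 0.0202, -0.0018, 1], [0, 0, -0.222, 0.0361, 0.024, -0.0022, 1], [0, 0, -0.267, 0.0442, 0.0272, -0.0027, 1], [0, 0, -0.311, 0.0525, 0.0299, -0.0031, 1], [0, 0, -0.356, 0.061, 0.0319, -0.0036, 1]]]}}

```text
time: 12.55
eef_pos: [0.5236, 0.0079, 0.2831]
tcp_rot: [[-1.0, 0.031, -0.001], [0.031, 1.0, -0.003], [0.001, -0.003, -1.0]]
force: [-10.9, -6.7, 4.1]
grip_width: -0.002
grip_force: 5.5
```

```bash
python3 -c "
from h import *
orb(88.5,4,8,.073,0)"
```

```text
t 12.55 toolang 88.24914931281151 tan 16.802986899231776 rad 71.65883793848315 z 0.2831217287495516 F [-10.9118  -6.6593   4.0839] M 0.7669838489137543 q6 -0.09201417533661896
[0, 0, -0.044, 0.0086, 0.0015, -0.0004, 1], [0, 0, -0.089, 0.0173, 0.0023, -0.0009, 1], [0, 0, -0.133, 0.0260, 0.0026, -0.0013, 1], [0, 0, -0.178, 0.0347, 0.0022, -0.0018, 1], [0, 0, -0.222, 0.0434, 0.0012, -0.0022, 1], [0, 0, -0.267, 0.0519, -0.0004, -0.0027, 1], [0, 0, -0.311, 0.0604, -0.0025, -0.0031, 1], [0, 0, -0.356, 0.0687, -0.0053, -0.0036, 1],
```

>>> {"method": "send_rows", "body": {"series": [[[0, 0, -0.044, 0.0086, 0.0015, -0.0004, 1], [0, 0, -0.089, 0.0173, 0.0023, -0.0009, 1], [0, 0, -0.133, 0.026, 0.0026, -0.0013, 1], [0, 0, -0.178, 0.0347, 0.0022, -0.0018, 1], [0, 0, -0.222, 0.0434, 0.0012, -0.0022, 1], [0, 0, -0.267, 0.0519, -0.0004, -0.0027, 1], [0, 0, -0.311, 0.0604, -0.0025, -0.0031, 1], [0, 0, -0.356, 0.0687, -0.0053, -0.0036, 1]]]}}

```text
time: 13.22
eef_pos: [0.5641, 0.006, 0.2806]
tcp_rot: [[-0.832, 0.555, -0.003], [0.555, 0.832, -0.001], [0.002, -0.002, -1.0]]
force: [-13.3, -0.6, 3.6]
grip_width: -0.0
grip_force: 5.4
```

```bash
sed -i 's/M",0.001\*1e3\*F\[:2\]@t\*(u@\[np.cos(a),np.sin(a)\])/M",F[:2]@t*(u@[np.cos(a),np.sin(a)])-.006*(F[:2]@[np.cos(a),np.sin(a)])/' h.py; python3 -c "
from h import *
orb(56.5,4,8,.073,0)"
```

```text
t 13.2167 toolang 56.263154906872785 tan 17.482947980852753 rad 72.79749340395448 z 0.280622398693527 F [-13.2572  -0.6136   3.6084] M 0.8249993338828676 q6 0.47058946763561943
[0, 0, -0.044, 0.0081, -0.0033, -0.0004, 1], [0, 0, -0.089, 0.0159, -0.0072, -0.0009, 1], [0, 0, -0.133, 0.0234, -0.0116, -0.0013, 1], [0, 0, -0.178, 0.0306, -0.0165, -0.0018, 1], [0, 0, -0.222, 0.0374, -0.0219, -0.0022, 1], [0, 0, -0.267, 0.0439, -0.0278, -0.0027, 1], [0, 0, -0.311, 0.0499, -0.0341, -0.0031, 1], [0, 0, -0.356, 0.0554, -0.0409, -0.0036, 1],
```

>>> {"method": "send_rows", "body": {"series": [[[0, 0, -0.044, 0.0081, -0.0033, -0.0004, 1], [0, 0, -0.089, 0.0159, -0.0072, -0.0009, 1], [0, 0, -0.133, 0.0234, -0.0116, -0.0013, 1], [0, 0, -0.178, 0.0306, -0.0165, -0.0018, 1], [0, 0, -0.222, 0.0374, -0.0219, -0.0022, 1], [0, 0, -0.267, 0.0439, -0.0278, -0.0027, 1], [0, 0, -0.311, 0.0499, -0.0341, -0.0031, 1], [0, 0, -0.356, 0.0554, -0.0409, -0.0036, 1]]]}}

```text
time: 13.88
eef_pos: [0.5972, -0.0168, 0.2784]
tcp_rot: [[-0.411, 0.911, -0.004], [0.911, 0.411, 0.002], [0.003, -0.002, -1.0]]
force: [-13.6, 7.9, 3.8]
grip_width: 0.002
grip_force: 6.7
```

```bash
python3 -c "
from h import *
orb(24.5,4,8,.073,0)"
```

```text
t 13.8833 toolang 24.29157608189117 tan 18.935054342889835 rad 73.22462740644916 z 0.2784483257858828 F [-13.6348   7.9447   3.8332] M 0.9959206000510203 q6 0.9955743308438404
[0, 0, -0.044, 0.0051, -0.0071, -0.0004, 1], [0, 0, -0.089, 0.0096, -0.0145, -0.0009, 1], [0, 0, -0.133, 0.0137, -0.0222, -0.0013, 1], [0, 0, -0.178, 0.0172, -0.0302, -0.0018, 1], [0, 0, -0.222, 0.0201, -0.0384, -0.0022, 1], [0, 0, -0.267, 0.0225, -0.0468, -0.0027, 1], [0, 0, -0.311, 0.0242, -0.0554, -0.0031, 1], [0, 0, -0.356, 0.0254, -0.0640, -0.0036, 1],
```

The torque is rising (1.00 N m), so the platen has met the pad. I'll go on in small steps.

>>> {"method": "send_rows", "body": {"series": [[[0, 0, -0.044, 0.0051, -0.0071, -0.0004, 1], [0, 0, -0.089, 0.0096, -0.0145, -0.0009, 1], [0, 0, -0.133, 0.0137, -0.0222, -0.0013, 1]]]}}

```text
time: 14.13
eef_pos: [0.6056, -0.0294, 0.2778]
tcp_rot: [[-0.214, 0.977, -0.003], [0.977, 0.214, 0.003], [0.004, -0.003, -1.0]]
force: [-11.8, 11.6, 3.8]
grip_width: 0.002
grip_force: 7.4
```

```bash
python3 -c "
from h import *
orb(12.5,2.5,4,.073,0)"
```

```text
t 14.1333 toolang 12.344639822646316 tan 19.598959118860524 rad 73.23750741196059 z 0.2777554163677747 F [-11.8329  11.6311   3.7738] M 1.0718490456345016 q6 1.1849201693516398
[0, 0, -0.028, 0.0022, -0.0050, -0.0003, 1], [0, 0, -0.056, 0.0043, -0.0100, -0.0006, 1], [0, 0, -0.083, 0.0061, -0.0152, -0.0008, 1], [0, 0, -0.111, 0.0077, -0.0204, -0.0011, 1],
```

>>> {"method": "send_rows", "body": {"series": [[[0, 0, -0.028, 0.0014, -0.005, -0.0003, 1], [0, 0, -0.056, 0.0025, -0.01, -0.0006, 1], [0, 0, -0.083, 0.0036, -0.0152, -0.0008, 1], [0, 0, -0.111, 0.0052, -0.0204, -0.0011, 1]]]}}

```text
time: 14.47
eef_pos: [0.6102, -0.0406, 0.2773]
tcp_rot: [[-0.043, 0.999, -0.0], [0.999, 0.043, 0.005], [0.005, 0.0, -1.0]]
force: [-4.9, 16.1, 1.9]
grip_width: 0.004
grip_force: 8.2
```

```bash
python3 -c "
from h import *
from bench import get_obs
o=get_obs();print(o['torque'])
orb(2.5,2.5,4,.073,0)"
```

```text
[ 3.0676  0.8917 -0.0173]
t 14.4667 toolang 2.487104393865806 tan 20.411330130261515 rad 72.93740772333742 z 0.27729752176991473 F [-4.946  16.0767  1.8948] M 1.2126064410599644 q6 1.3389157880297153
[0, 0, -0.028, 0.0014, -0.0053, -0.0003, 1], [0, 0, -0.056, 0.0025, -0.0106, -0.0006, 1], [0, 0, -0.083, 0.0034, -0.0160, -0.0008, 1], [0, 0, -0.111, 0.0040, -0.0214, -0.0011, 1],
```

>>> {"method": "send_rows", "body": {"series": [[[0, 0, -0.015, 0.0006, -0.003, -0.0002, 1], [0, 0, -0.03, 0.0012, -0.0056, -0.0003, 1]]]}}

```text
time: 14.63
eef_pos: [0.6111, -0.0439, 0.2771]
tcp_rot: [[0.003, 1.0, 0.0], [1.0, -0.003, 0.005], [0.005, 0.0, -1.0]]
force: [-3.2, 16.6, 0.8]
grip_width: 0.001
grip_force: 8.3
```

```bash
python3 -c "
from h import *
orb(0,2.5,1,.073,0)"
```

```text
t 14.6333 toolang 359.8328870168676 tan 20.513004854655755 rad 72.8873836939865 z 0.2771388769149698 F [-3.1666 16.6288  0.7516] M 1.2306450773876945 q6 1.3801829538269699
[0, 0, -0.028, 0.0011, -0.0053, -0.0003, 1],
```

The torque is 1.23 N m, about 1.5 times the free-running value. I'll let go now: back off, then lift.

>>> {"method": "send_rows", "body": {"series": [[[0, 0, 0, 0, 0.008, 0, 1], [0, 0, 0, 0, 0.025, 0, 1], [0, 0, 0, 0, 0.035, 0.02, 1], [0, 0, 0, 0, 0.035, 0.08, 1], [0, 0, 0, 0, 0.035, 0.14, 1], [0, 0, 0, 0, 0.035, 0.2, 1], [0, 0, 0, 0, 0.035, 0.25, 1], [0, 0, 0, 0, 0.035, 0.25, 1]]]}}

```text
time: 15.3
eef_pos: [0.6128, -0.0263, 0.4335]
tcp_rot: [[0.003, 1.0, 0.011], [1.0, -0.003, -0.003], [-0.003, 0.011, -1.0]]
force: [1.9, -0.1, 0.8]
grip_width: -0.0
grip_force: 0.0
```

>>> {"method": "send_rows", "body": {"series": [[[0, 0, 0, -0.03, 0.05, 0, 1], [0, 0, 0, -0.07, 0.1, 0, 1], [0, 0, 0, -0.12, 0.15, 0, 1], [0, 0, 0, -0.16, 0.2, 0, 1], [0, 0, 0, -0.2, 0.25, 0, 1], [0, 0, 0, -0.24, 0.3, 0, 1], [0, 0, 0, -0.26, 0.35, 0, 1], [0, 0, 0, -0.26, 0.35, 0, 1]]]}}

```text
time: 15.97
eef_pos: [0.4528, 0.1877, 0.4277]
tcp_rot: [[-0.001, 1.0, 0.003], [1.0, 0.001, 0.001], [0.001, 0.003, -1.0]]
force: [-0.0, -0.9, 0.6]
grip_width: -0.002
grip_force: 0.0
```

```bash
python3 - <<'E'
from bench import *
import cv2
f=grab_frame("scene")["frame"][110:410,170:420,::-1]
cv2.imwrite("pics/end.png",cv2.resize(f,None,fx=2,fy=2,interpolation=cv2.INTER_CUBIC))
print(get_obs()["force"])
E
```

```text
[ 0.11391493  0.26192854 -0.34507186]
```

View pics/end.png

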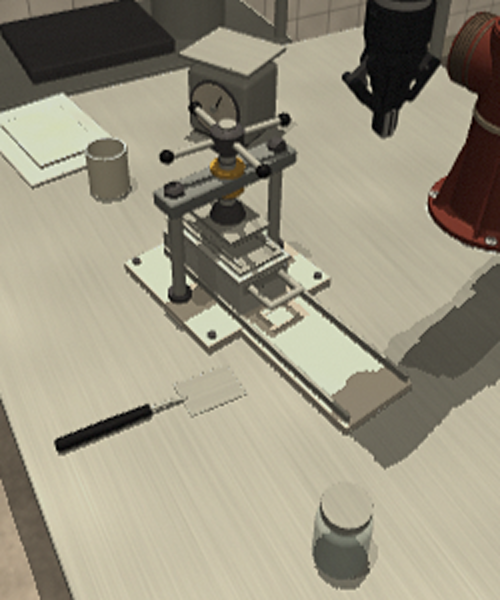

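The mould is home under the platen, which presses on the lid at about (235,235). The bystanders haven't moved and the gripper is clear at (385,110).

```bash
python3 -c "
from bench import manip
print(manip.hand_in())"
```

```text
the job is handed in; nothing more can be done
None
```

The ham mould is home against the stop (the push rose to about 18 N), the platen is wound down to about 1.5 times the free-running torque (1.23 vs 0.82 N m), the arm is clear, the bystanders look unmoved in the last picture, and the job was handed in at about 16 s; no verdict came back.

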